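# Find the flywheel's heavy side and hold it down

### The job

First clear the two loose tins from beside the crank: stand them on the low rack so that all four tins form one neat row, side by side and a finger's width or less apart. Then take the flywheel's crank handle and wind the wheel through at least one full turn, feeling where its hidden heavy side pulls, and bring that heavy side to the bottom, to within about fifteen degrees. Finish there holding the handle firmly and still, without letting go; leave everything else on the bench where it is.

Things in the scene. Friction and masses are not known exactly. Their poses are not given: they have to be found in the camera images.
- rack: low fixed rack: a level open board 100 x 260 mm without walls, its top 30 mm above the bench. Origin on the bench under its middle; x across the board, y along it, z up. The row runs along y on the middle line, x = 0: four places 60 mm apart at y = -90, -30, +30, +90 mm; the first two are taken by tin_c and tin_d
- tin_a: one of four identical upright round tins, 50 mm diameter, 95 mm high, 0.15 to 0.31 kg, origin at the centre of its underside, z up; this one stands loose on the bench beside the crank
- tin_b: the second loose tin, identical to tin_a, also on the bench beside the crank
- tin_c: identical tin, already in the row on the rack, at the board's -y end (y about -90 mm)
- tin_d: identical tin, already in the row next to tin_c (y about -30 mm); the free places follow it towards the rack's +y
- stand: heavy fixed bearing stand (base plate 190 x 170 x 12 mm) that carries the flywheel. Origin on the bench straight below the wheel's centre; z up, the wheel's axis is level, along y; crank on the -y side, bearing post on the +y side
- axle (a point): the wheel's centre, 170 mm above the bench, fixed to the stand (axes as the stand's, they do not turn). The wheel is a plain round steel disc, 170 mm diameter, 46 mm thick, centred here; a hub cap reaches 18 mm out of its -y face. A weight (0.6 to 0.8 kg, 50 mm off the axis) is fixed hidden inside the disc on one side, unseen, elsewhere each time; all else is balanced, the handle included
- wheel (a joint): turn of the flywheel about the stand's +y axis, rad, no limits: 0 with the handle straight up, pi/2 with it level towards the stand's +x; tells nothing of the heavy side. Bearing drag (0.44 N m) exceeds the heavy side's pull (0.29 to 0.40 N m when level with the axle), so the wheel stays where it is left. Felt at the handle: a pull of 4.5 to 6 N that swings once a turn, besides up to 7 N of drag
- handle: the crank handle: black round grip, 22 mm diameter, 85 mm long, level along the stand's y, 65 mm off the wheel's axis. It spins freely on its pin, so the hand can keep one attitude while winding. Origin at its middle, 75 mm to the stand's -y of the axle (52 mm from the disc's face). Starts within 1.2 rad of the top of its circle; its lowest point is 94 mm above the bench
- spool: bystander: white spool, 44 mm diameter, 26 mm high, lying flat between the loose tins; origin at the centre of its underside
- screwdriver: bystander: screwdriver lying on the bench, 200 mm long, origin at its middle on the bench
- wrench: bystander: wrench lying on the bench, 180 mm long, origin at its middle
- carton: bystander: small cardboard carton 70 x 50 x 35 mm, origin under its centre
- tray: bystander: open red tray of lugs 130 x 190 x 45 mm, origin under its centre
- oiler: bystander: white oil can, 60 mm diameter, 140 mm high with its bent spout, origin under its centre

How it is judged:
By the outcome, as a careful person would: the job done as asked, in the order asked, and still so for the second after the job is handed in, while the arm keeps its last pose, push and grip.
It also fails if it takes over 72 s, if anything falls off the work surface, if the arm or the gripper's body presses on something with over 40 N, if the wrist force passes 120 N, or if a joint passes its speed limit or range.

### The arm

A 6-joint arm with a two-finger parallel gripper is mounted at the origin on the work surface. World frame = base frame: x ahead of the robot, y to its left, z up, the work surface at z = 0. Lengths are in m, angles in rad, forces in N, time in s.
With the tool pointing down it reaches from about 0.3 to 0.825 m from the base axis. Payload 5.4 kg.
Tool frame: the origin (TCP) lies midway between the tips of the shut fingers; the grasp point (between the pads) lies 19 mm behind it; z points along the fingers, y is the line along which they close (so a half turn about z gives the same grasp; the last joint's range is limited). The gripper opens to 92 mm and grips with 3 to 60 N. Pads are 20 mm wide; open, the fingers measure 128 mm over their backs; the gripper's body (75 mm by 189 mm) begins 69 mm behind the grasp point.
Start: joints at [-1.547, 0.158, 1.597, -0, 1.386, -0.21], TCP at [0.133, -0.559, 0.215] pointing down, gripper open.
Joint ranges: [-2.91, 2.91], [-0.94, 2.29], [0.18, 2.7], [-1.29, 4.43], [0.17, 2.64], [-3, 3]. Speed limits (rad/s): [2.57, 2.57, 3.14, 3.14, 3.14, 3.14].

### API

Orientations are given as a rotation vector (axis times angle).
In Python, from plant import goto, movel, move_j, set_gripper, sleep, solve_ik, get_obs, read_camera, IKError, job_done gives the robot as it stands. The module is installed in compiled form; this text tells all that it offers. Calls block until the motion is done:
- goto(position, orientation): joint-space move of the TCP to a pose.
- movel(position, vel=0.15, rot=None, guard=None): straight line of the TCP; rot=None keeps the orientation; vel is the mean speed in m/s. With guard (N) it stops when the force on the tool has changed by that much, and returns True; else False.
- move_j(angles): joint-space move.
- set_gripper(opening): finger opening in m; the grip force is fixed at half the most; returns when the fingers have stopped.
- sleep(seconds).
- solve_ik(position, orientation): joint angles nearest the present ones, or None.
- get_obs(): the state.
- read_camera(name): name is "scene" or "top" or "wrist"; returns a dict with "img" (384x512x3 uint8, red, green, blue), "depth" (384x512 float32, m along the optical axis (not along the pixel's ray), 0 where there is no reading), "mtx" (3x3 intrinsics, pixels), "R" (3x3) and "t" (3): a world point X has camera coordinates R X + t; the wrist camera has in their place "mount" (4x4, takes a point from camera to tool coordinates, whose origin is the TCP and whose axes are the flange's). Camera axes: x right, y down, z forward; pixel columns grow to the right and rows downward; lengths in m; the calibration is good to about 2 mm. A picture is of the moment at which its call begins: read the wrist's pose just before it.
A pose or a line that the arm cannot do raises IKError and nothing moves.
- job_done(): hands the job in; it is judged then, once.
The state is a dict: "clock": time; "qpos": joint angles; "qd": joint speeds; "joint_torque": joint torques, N m; "eef_pos": TCP position; "tool_rot": TCP orientation; "ft_force": force on the tool from outside, world axes, zero at the start; "torque": the same for the moment, N m; "gripper_width": finger opening in m; "grasp_force": force on a finger pad.
Only numpy, scipy, OpenCV 4.12 (cv2) and the standard library are available. Lean on these libraries where they do the work, as an engineer would, in place of code of your own. Each camera call takes 0.05 s, during which the arm holds its last target. There are 200 camera calls.

## Working session

There is one attempt and no reset: what is moved stays moved. The work goes in short steps, each a Python script; the robot and the scene stay as the last script left them, time stands still between calls to the robot, and variables do not carry over. Pictures are saved under pics/ and viewed, at most 10 in all, crops included, and the job is handed in when it is done.

```bash
mkdir -p pics; ls; python3 - <<'E'
from plant import *
import cv2,numpy as np
ims=[]
for n in ("scene","top"):
    c=read_camera(n); np.savez(f"pics/{n}.npz",**c); cv2.imwrite(f"pics/{n}1.png",cv2.cvtColor(c["img"],cv2.COLOR_RGB2BGR))
    print(n,-c["R"].T@c["t"],c["R"][2])
o=get_obs();print(o["clock"],o["eef_pos"],o["tool_rot"],o["ft_force"],o["gripper_width"])
E
```

```text
pics
scene [ 1.33818696 -0.10006863  0.89825846] [-0.72067289  0.04664087 -0.69170457]
top [ 0.4382073  -0.02752284  1.17963604] [ 0.11907632 -0.02057015 -0.992672  ]
0.1 [ 0.13320143 -0.55877456  0.21372045] [-3.11843553e+00 -3.66242082e-01 -2.67740654e-04] [-1.02685349 -0.17104066  0.36700949] 0.09184444419198902
```

View pics/scene1.png

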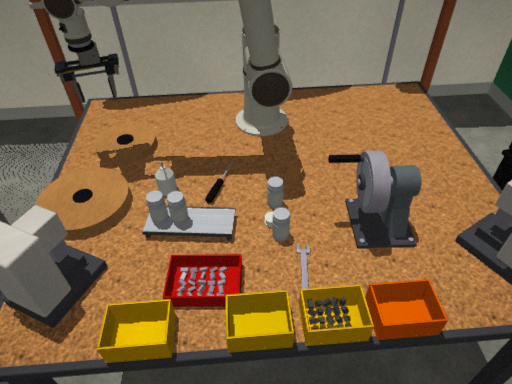

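View pics/top1.png

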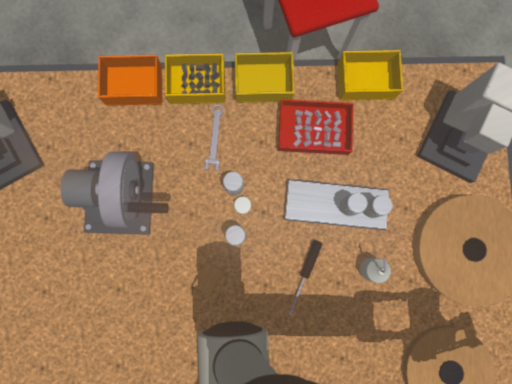

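The scene view shows the loose tins at (275,192) and (281,224) with the spool between them. The rack, with two tins on it, is at (190,221), and the crank grip is at (345,158). In the top view (up = +x, left = +y), the loose tins are at (235,235) and (233,182), the spool is at (242,205), and the rack is centred at (338,205) with tins at (357,203) and (383,205). The stand is at (118,198) and the grip runs from (127,208) to (168,208).

```bash
cat > meas.py <<'E'
import numpy as np,cv2
def cloud(c):
    d=c["depth"];v,u=np.mgrid[:384,:512]
    p=np.stack([(u-c["mtx"][0,2])/c["mtx"][0,0]*d,(v-c["mtx"][1,2])/c["mtx"][1,1]*d,d],-1)
    return (p-c["t"])@c["R"],d>0
def disc(P,ok,xy,r,zlo,zhi):
    m=ok&(np.hypot(P[...,0]-xy[0],P[...,1]-xy[1])<r)&(P[...,2]>zlo)&(P[...,2]<zhi)
    return P[m]
E
python3 - <<'E'
from meas import *
C={n:dict(np.load(f"pics/{n}.npz")) for n in("top","scene")}
T,okT=cloud(C["top"]);S,okS=cloud(C["scene"])
for n,u,v in[("tinA",235,235),("tinB",233,182),("spool",242,205),("d",357,203),("c",383,205),("oiler",378,270),("handle",150,208)]:
    g=T[v,u];print(n,g.round(3))
    if n in("spool","oiler","handle"):continue
    for nm,P,ok in(("top",T,okT),("scene",S,okS)):
        q=disc(P,ok,g,.04,g[2]-.006,g[2]+.008)
        (x,y),r=cv2.minEnclosingCircle(q[:,:2].astype(np.float32));print("  ",nm,len(q),np.round([x,y,r,np.median(q[:,2])],4), q.mean(0).round(3))
rc=T[205,320]
for nm,P,ok in(("top",T,okT),("scene",S,okS)):
    m=ok&(np.hypot(P[...,0]-rc[0],P[...,1]-rc[1]+.04)<.2)&(abs(P[...,2]-.03)<.007)
    m=cv2.morphologyEx(m.astype(np.uint8),cv2.MORPH_OPEN,np.ones((3,3)))
    k,l,st,_=cv2.connectedComponentsWithStats(m);i=1+np.argmax(st[1:,4]);q=P[l==i]
    print("rack",nm,len(q),np.median(q[:,2]),cv2.minAreaRect(q[:,:2].astype(np.float32)))
h=T[208,150]
sc=T[190,118];print("wheel top",sc)
for nm,P,ok in(("top",T,okT),("scene",S,okS)):
    m=ok&(P[...,2]>.1)&(abs(P[...,0]-h[0])<.15)&(abs(P[...,1]-h[1])<.12)
    b=C[nm]["img"].max(-1)<60
    q=P[m&b];print("handle",nm,len(q),q.min(0).round(3),q.max(0).round(3),np.median(q,0).round(3))
    ctr=q.mean(0);w=np.linalg.svd(q-ctr)[2][0];print("  axis",w)
    m2=ok&(np.hypot(P[...,0]-sc[0],P[...,1]-sc[1])<.2)&(abs(P[...,2]-.012)<.006)
    m2=cv2.morphologyEx(m2.astype(np.uint8),cv2.MORPH_OPEN,np.ones((3,3)))
    q=P[m2>0];print("base",nm,len(q),cv2.minAreaRect(q[:,:2].astype(np.float32)))
    m3=ok&(P[...,2]>.10)&(np.hypot(P[...,0]-sc[0],P[...,1]-sc[1])<.15)&~b
    q=P[m3];print("upper",q.min(0),q.max(0))
E
```

```text
tinA [0.471 0.003 0.095]
   top 292 [0.4721 0.003  0.0232 0.0942] [0.472 0.003 0.094]
   scene 136 [0.4742 0.0049 0.0245 0.0943] [0.474 0.004 0.094]
tinB [0.599 0.005 0.094]
   top 286 [0.6031 0.0049 0.0234 0.0943] [0.603 0.005 0.094]
   scene 176 [0.6033 0.0078 0.0245 0.0944] [0.605 0.008 0.094]
spool [ 0.549 -0.014  0.024]
d [ 0.537 -0.288  0.122]
   top 319 [ 0.536  -0.296   0.0315  0.1239] [ 0.538 -0.289  0.124]
   scene 195 [ 0.5385 -0.2948  0.032   0.1246] [ 0.543 -0.288  0.124]
c [ 0.53  -0.349  0.124]
   top 310 [ 0.5306 -0.3397  0.031   0.1239] [ 0.532 -0.347  0.124]
   scene 173 [ 0.5317 -0.3387  0.0298  0.1247] [ 0.535 -0.345  0.124]
oiler [ 0.377 -0.336  0.094]
handle [0.529 0.178 0.226]
rack top 3195 0.02927401187582249 ((0.5450546741485596, -0.2596724033355713), (0.25984132289886475, 0.10673830658197403), 82.50425720214844)
rack scene 1866 0.029830614721449634 ((0.545508861541748, -0.25734102725982666), (0.26006782054901123, 0.11078038066625595), 82.64054107666016)
wheel top [0.56553997 0.23822656 0.25053077]Traceback (most recent call last):
  File "<stdin>", line 21, in <module>
    return umr_minimum(a, axis, None, out, keepdims, initial, where)
ValueError: zero-size array to reduction operation minimum which has no identity
```

```bash
cat > crank.py <<'E'
from meas import *
C={n:dict(np.load(f"pics/{n}.npz")) for n in("top","scene")}
sc=np.array([.555,.25])
for nm in C:
    P,ok=cloud(C[nm]);im=C[nm]["img"]
    m=ok&(P[...,2]>.09)&(P[...,2]<.27)&(np.hypot(P[...,0]-sc[0],P[...,1]-sc[1])<.17)
    q=P[m&(P[...,1]<.195)]
    print(nm,"handle",len(q),np.percentile(q,[2,50,98],axis=0).round(4).tolist())
    for lo,hi in((.12,.14),(.14,.16),(.16,.18),(.18,.2)):
        s=q[(q[:,1]>lo)&(q[:,1]<hi)]
        if len(s):print("   y",lo,"x",s[:,0].min().round(4),s[:,0].max().round(4),"ztop",np.percentile(s[:,2],95).round(4),len(s))
    m2=ok&(np.hypot(P[...,0]-sc[0],P[...,1]-sc[1])<.2)&(abs(P[...,2]-.012)<.005)
    m2=cv2.morphologyEx(m2.astype(np.uint8),cv2.MORPH_OPEN,np.ones((3,3)))
    q=P[m2>0];print("base",len(q),cv2.minAreaRect(q[:,:2].astype(np.float32)))
    q=P[m&(P[...,2]>.246)]
    print("wheelcrest",len(q),q.mean(0),q.min(0),q.max(0))
    if len(q)>9: print(cv2.minAreaRect(q[:,:2].astype(np.float32)))
E
python3 crank.py
```

```text
top handle 273 [[0.52, 0.141, 0.2171], [0.5303, 0.1677, 0.2264], [0.5421, 0.1938, 0.2312]]
   y 0.14 x 0.5196 0.5389 ztop 0.2306 100
   y 0.16 x 0.5202 0.5422 ztop 0.2305 99
   y 0.18 x 0.5211 0.5426 ztop 0.2303 74
base 1259 ((0.5822588801383972, 0.30424410104751587), (0.16901624202728271, 0.18955332040786743), 86.74590301513672)
wheelcrest 747 [0.57847777 0.25425831 0.25119861] [0.5368253  0.23092567 0.24600203] [0.61747074 0.27850855 0.25934066]
((0.5771726965904236, 0.25472572445869446), (0.04585239291191101, 0.08000761270523071), 88.0610122680664)
scene handle 160 [[0.5252, 0.1429, 0.2132], [0.5379, 0.1682, 0.2255], [0.5434, 0.1936, 0.2307]]
   y 0.14 x 0.5229 0.5425 ztop 0.2295 56
   y 0.16 x 0.5241 0.5447 ztop 0.2297 61
   y 0.18 x 0.5277 0.5455 ztop 0.2303 43
base 1535 ((0.5844203233718872, 0.3066152334213257), (0.1697780340909958, 0.19310565292835236), 86.38060760498047)
wheelcrest 325 [0.58545208 0.25548393 0.25157809] [0.54023704 0.23299754 0.24618394] [0.61870993 0.28007225 0.25696239]
((0.5803107023239136, 0.25675657391548157), (0.04566837474703789, 0.07794174551963806), 86.37577819824219)
```

```bash
cat > rob.py <<'E'
from plant import *
import numpy as np
from scipy.spatial.transform import Rotation as Rn
def down(a):  # tool down, closing line at world angle a
    z=np.array([0,0,-1.]);y=np.array([np.cos(a),np.sin(a),0]);return Rn.from_matrix(np.c_[np.cross(y,z),y,z]).as_rotvec()
RC=np.array([.5453,-.2585]);ra=np.radians(82.57);RY=np.array([np.cos(ra),np.sin(ra)])
AX=np.array([.5795,.2555,.170]);wa=np.radians(86.5)
WY=np.array([np.cos(wa),np.sin(wa),0]);WX=np.array([np.sin(wa),-np.cos(wa),0])
def hp(th,out=.090,r=.065):  # TCP for a grasp of the handle
    return AX-out*WY+r*(np.sin(th)*WX+np.cos(th)*np.array([0,0,1]))-np.array([0,0,.019])
def st(*k):
    o=get_obs();print("t",round(o["clock"],2),o["eef_pos"].round(4),"w",round(o["gripper_width"],4),"g",np.round(o["grasp_force"],1),"F",o["ft_force"].round(1),*k);return o
E
python3 - <<'E'
from rob import *
for off in(0,np.pi):
    for p in([.473,.004,.045],[.604,.0065,.23],[*(RC+.03*RY),.075],[*(RC+.09*RY),.23]):
        q=solve_ik(p,down(ra-np.pi/2+off));print(off,None if q is None else np.round(q,2))
    for th in(-.7,0,1.57,3.14,4.7): 
        q=solve_ik(hp(th),down(wa-np.pi/2+off));print(off,th,None if q is None else np.round(q,2))
E
```

```text
0 [-0.25  0.11  2.02 -0.    1.02 -0.12]
0 [-0.19  0.22  1.49 -0.    1.43 -0.06]
0 [-0.6   0.35  1.66 -0.    1.13 -0.47]
0 [-0.5   0.17  1.56 -0.    1.42 -0.37]
0 -0.7 [ 0.09  0.13  1.66 -0.    1.35  0.15]
0 0 [ 0.08  0.21  1.53 -0.    1.4   0.14]
0 1.57 [ 0.06  0.42  1.4  -0.    1.32  0.13]
0 3.14 [ 0.08  0.34  1.64 -0.    1.16  0.14]
0 4.7 [ 0.1   0.12  1.77 -0.    1.25  0.16]
3.141592653589793 None
3.141592653589793 None
3.141592653589793 [-0.6   0.35  1.66 -0.    1.13  2.67]
3.141592653589793 [-0.5   0.17  1.56 -0.    1.42  2.77]
3.141592653589793 -0.7 [ 0.09  0.13  1.66  0.    1.35 -2.99]
3.141592653589793 0 None
3.141592653589793 1.57 None
3.141592653589793 3.14 None
3.141592653589793 4.7 [ 0.1   0.12  1.77  0.    1.25 -2.98]
```

```bash
python3 - <<'E'
from rob import *
D=down(ra-np.pi/2)
def carry(src,off):
    dst=RC+off*RY
    goto([*src,.19],D); movel([*src,.046],vel=.2); set_gripper(.03); o=st("gripped")
    if not .04<o["gripper_width"]<.06: raise SystemExit("miss")
    movel([*src,.20],vel=.25); st("lifted")
    goto([*dst,.20],D); movel([*dst,.095],vel=.2); hit=movel([*dst,.0755],vel=.05,guard=6); st("down",hit)
    set_gripper(.092); movel([*dst,.20],vel=.25); st()
carry([.473,.004],.03)
c=read_camera("top");np.savez("pics/top2.npz",**c)
from meas import cloud
P,ok=cloud(c);m=ok&(abs(P[...,2]-.124)<.006)&(np.hypot(P[...,0]-.5453,P[...,1]+.2585)<.15)
q=P[m];print(len(q),q.min(0),q.max(0))
E
```

```text
t 4.03 [0.4729 0.004  0.046 ] w 0.0495 g 30.0 F [-0.5  0.2  1.7] gripped
t 4.79 [0.4718 0.0043 0.1981] w 0.0492 g 30.0 F [-0.  -0.1 -3.6] lifted
t 6.86 [ 0.549  -0.2289  0.0758] w 0.0494 g 30.0 F [-0.4  0.3  5.1] down True
t 8.28 [ 0.5485 -0.2283  0.1986] w 0.0917 g 0.0 F [ 0.2 -0.1  0.1]
193 [ 0.50868276 -0.36199078  0.11808799] [ 0.54980759 -0.22460324  0.12876525]
```

```bash
python3 - <<'E'
from rob import *
from meas import *
D=down(ra-np.pi/2)
src=[.604,.0065];dst=RC+.09*RY
goto([*src,.19],D); movel([*src,.046],vel=.2); set_gripper(.03); o=st("gripped")
if not .04<o["gripper_width"]<.06: raise SystemExit("miss")
movel([*src,.20],vel=.25); st("lifted")
goto([*dst,.20],D); movel([*dst,.095],vel=.2); hit=movel([*dst,.0755],vel=.05,guard=6); st("down",hit)
set_gripper(.092); movel([*dst,.20],vel=.25)
pre=hp(-.7)+[0,0,.10]
goto(pre,down(wa-np.pi/2)); st()
o=get_obs();w=read_camera("wrist");c=read_camera("top");s=read_camera("scene")
np.savez("pics/w3.npz",eef=o["eef_pos"],rot=o["tool_rot"],**w);np.savez("pics/top3.npz",**c)
V=np.vstack([np.hstack([s["img"],]),]);cv2.imwrite("pics/scene3.png",V[:,:,::-1]);cv2.imwrite("pics/w3.png",w["img"][:,:,::-1])
cv2.imwrite("pics/top3.png",c["img"][:,:,::-1])
P,ok=cloud(c)
for k in(-.09,-.03,.03,.09):
    p=RC+k*RY;q=disc(P,ok,p,.028,.118,.13)
    d=q.mean(0)[:2]-RC;print(k,len(q),"along",d@RY,"across",d@[RY[1],-RY[0]])
E
```

```text
t 10.87 [0.604  0.0065 0.0461] w 0.0495 g 30.0 F [-0.8  0.2  1.9] gripped
t 11.63 [0.6029 0.0067 0.198 ] w 0.0496 g 30.0 F [-1.   0.9 -2.9] lifted
t 13.49 [ 0.5568 -0.1693  0.0758] w 0.0497 g 30.0 F [-0.9  0.9  4.2] down True
t 16.23 [0.5322 0.1672 0.2997] w 0.092 g 0.0 F [ 0.6 -0.3 -0.1]
-0.09 304 along -0.08984490937665894 across -0.0020879945842513866
-0.03 305 along -0.030225848997248395 across -0.0026394753018833075
0.03 298 along 0.028816548860954416 across -0.0008444694936919805
0.09 299 along 0.08888220299125421 across -0.000562758989805773
```

```bash
python3 - <<'E'
import cv2,numpy as np
a=cv2.imread("pics/top3.png")[100:260,150:420];b=cv2.imread("pics/w3.png")
a=cv2.resize(a,None,fx=1.48,fy=1.48);b=cv2.resize(b,(400,300))
h=300;cv=np.zeros((h,800,3),np.uint8);cv[:a.shape[0],:a.shape[1]]=a[:h,:400];cv[:,400:]=b;cv2.imwrite("pics/both3.png",cv)
E
```

```text
(no output)
```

View pics/both3.png

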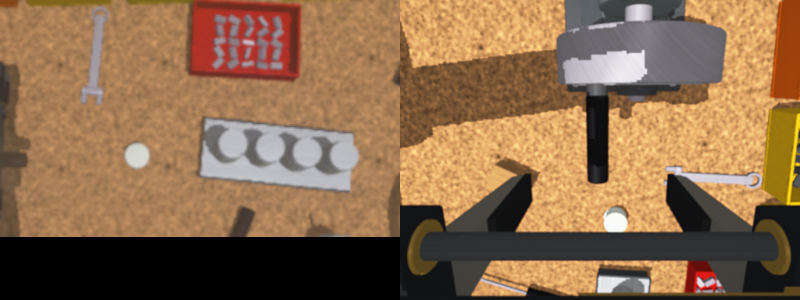

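The left half shows the four tins in a straight, even row on the rack, with the spool undisturbed at (137,155). The right half is the wrist view: the handle at (598,140) is centred between the fingers at about (530,200) and (670,200).

```bash
python3 - <<'E'
from meas import *
from scipy.spatial.transform import Rotation as Rn
w=dict(np.load("pics/w3.npz"));d=w["depth"];v,u=np.mgrid[:384,:512];K=w["mtx"]
p=np.stack([(u-K[0,2])/K[0,0]*d,(v-K[1,2])/K[1,1]*d,d],-1)
M=w["mount"];P=(p@M[:3,:3].T+M[:3,3])@Rn.from_rotvec(w["rot"]).as_matrix().T+w["eef"]
ok=(d>0)&(abs(P[...,0]-.53)<.06)&(P[...,2]>.2)&(P[...,2]<.24)&(P[...,1]<.225)&(P[...,1]>.1)
ok&=w["img"].max(-1)<90
for lo in np.arange(.13,.22,.015):
    s=P[ok&(P[...,1]>lo)&(P[...,1]<lo+.015)]
    if len(s)>5:print(lo.round(3),len(s),"x",np.percentile(s[:,0],[2,98]).round(4),"ztop",np.percentile(s[:,2],98).round(4))
ok=(d>0)&(P[...,2]>.2)&(P[...,2]<.27)&(P[...,1]>.225)&(abs(P[...,0]-.58)<.12)
s=P[ok];print(len(s),s.min(0),s.max(0));t=s[(s[:,2]>.225)&(s[:,1]<.275)]
from scipy.optimize import least_squares
r=least_squares(lambda c:np.hypot(t[:,0]-c[0],t[:,2]-c[1])-.085,[.58,.17],loss="soft_l1",f_scale=.002);print("wheel x,z",r.x,r.cost,len(t),t[:,1].mean())
E
```

```text
0.13 46 x [0.5209 0.5379] ztop 0.2292
0.145 482 x [0.5203 0.5392] ztop 0.2294
0.16 511 x [0.5211 0.5398] ztop 0.2295
0.175 521 x [0.5223 0.5406] ztop 0.2295
0.19 568 x [0.5226 0.5417] ztop 0.2296
0.205 601 x [0.5232 0.5429] ztop 0.2297
16781 [0.49869064 0.22500349 0.20008455] [0.6542719  0.28318629 0.25578431]
wheel x,z [0.57866213 0.16867342] 0.013203391645624816 13616 0.2541020249469755
```

```bash
sed -i 's/^AX=.*;wa/AX=np.array([.579,.255,.1695]);wa/' rob.py
cat >> rob.py <<'E'
Z=np.array([0,0,1.])
def tang(th):
    o=get_obs();F=o["ft_force"];rad=np.sin(th)*WX+np.cos(th)*Z;t=np.cos(th)*WX-np.sin(th)*Z
    return -F@t,F@rad,F@WY,o
E
python3 - <<'E'
from rob import *
th=-.72
goto(hp(th)+[0,0,.08],down(wa-np.pi/2));movel(hp(th),vel=.15,guard=15);st("at");set_gripper(.01);st("gripped")
for i in range(3):
    th+=np.radians(15);movel(hp(th),vel=.06)
    for dt in(.0,.03,.1):
        if dt:sleep(dt)
        f,r,y,o=tang(th);print(round(np.degrees(th)),dt,"tan %.2f rad %.2f ax %.2f"%(f,r,y),(o["eef_pos"]-hp(th)).round(4),round(o["clock"],2),np.abs(o["qd"]).max().round(4))
E
```

```text
t 17.31 [0.5315 0.1678 0.2007] w 0.0918 g 0.0 F [ 0.5 -0.3  0.5] at
t 18.38 [0.5307 0.1678 0.1993] w 0.0213 g 30.0 F [ 1.   0.  -0.4] gripped
-26 0.0 tan 7.75 rad 3.67 ax -0.36 [-0.003   0.0002 -0.0015] 18.81 0.0045
-26 0.03 tan 7.38 rad 3.51 ax -0.64 [-0.003   0.0002 -0.0016] 18.84 0.0026
-26 0.1 tan 7.17 rad 4.08 ax -0.58 [-0.003   0.0002 -0.0015] 18.94 0.0019
-11 0.0 tan 4.63 rad 4.38 ax 1.13 [-0.0014  0.0003 -0.0002] 19.38 0.0038
-11 0.03 tan 5.14 rad 3.29 ax -0.77 [-0.0015  0.0003 -0.0003] 19.41 0.0035
-11 0.1 tan 4.46 rad 3.45 ax 0.42 [-0.0015  0.0003 -0.0002] 19.51 0.0021
4 0.0 tan 4.15 rad 2.50 ax 0.52 [-0.0004  0.0003  0.0002] 19.94 0.0077
4 0.03 tan 4.90 rad 2.86 ax 1.11 [-0.0004  0.0003  0.0002] 19.98 0.0056
4 0.1 tan 3.49 rad 1.97 ax 1.80 [-0.0004  0.0003  0.0001] 20.07 0.002
```

```bash
cat >> rob.py <<'E'
def wind(th0,th1,step=15,log="log.npy"):
    n=max(1,int(round(abs(th1-th0)/np.radians(step))));rows=[]
    for th in np.linspace(th0,th1,n+1)[1:]:
        movel(hp(th),vel=.06);s=[]
        for k in range(3):
            if k:sleep(.02)
            f,r,y,o=tang(th);s.append((f,r,y))
        g=o["eef_pos"]+[0,0,.019]-AX
        rows.append([th,np.arctan2(g@WX,g[2]),np.hypot(g@WX,g[2]),*np.mean(s,0),np.sign(th1-th0),o["gripper_width"]])
        if o["gripper_width"]<.018:print("LOST");break
    np.save(log,rows);return np.array(rows)
def fit(R):
    th=R[:,1];d=R[:,6];A=np.c_[d,np.sin(th),np.cos(th)]
    if (d==d[0]).all():pass
    x,*_=np.linalg.lstsq(A,R[:,3],rcond=None);e=R[:,3]-A@x
    phi=np.arctan2(-x[2],-x[1]);print("drag %.2f amp %.2f rms %.2f bottom at theta=%.1f deg"%(x[0],np.hypot(x[1],x[2]),e.std(),np.degrees(np.pi-phi)%360))
E
python3 - <<'E'
from rob import *
np.set_printoptions(suppress=True,linewidth=150)
R=wind(np.radians(2.75)+.07*0+0,np.radians(2.75+375),15,"fwd.npy")
P=R.copy();P[:,:2]=np.degrees(P[:,:2]);print(P.round(3));fit(R);fit(R[:24]);st()
E
```

```text
[[  17.75    18.372    0.065   -1.919   -0.293    2.847    1.       0.021]
 [  32.75    33.373    0.065   -4.028    0.969    4.867    1.       0.021]
 [  47.75    48.678    0.065   -4.431    1.322    5.159    1.       0.021]
 [  62.75    64.203    0.065   -6.519    3.364    6.1      1.       0.021]
 [  77.75    79.567    0.065   -7.737    4.086    6.433    1.       0.021]
 [  92.75    94.891    0.065   -6.691    4.754    6.645    1.       0.021]
 [ 107.75   110.24     0.065   -5.936    3.998    6.946    1.       0.021]
 [ 122.75   125.474    0.065   -3.788    1.668    5.693    1.       0.021]
 [ 137.75   140.068    0.065   -2.686   -2.059    5.397    1.       0.021]
 [ 152.75   153.978    0.065   -1.557   -4.369    5.149    1.       0.021]
 [ 167.75   168.01     0.065   -1.355   -4.418    5.633    1.       0.021]
 [ 182.75  -177.643    0.065    0.456   -2.432    5.12     1.       0.021]
 [ 197.75  -162.754    0.065    0.279   -1.513    5.052    1.       0.021]
 [ 212.75  -147.757    0.065    1.08    -1.385    4.236    1.       0.021]
 [ 227.75  -132.602    0.065    1.172   -1.386    
[... 250 characters left out ...]
 [ 287.75   -73.521    0.065    4.142   -5.659    4.507    1.       0.021]
 [ 302.75   -60.017    0.065    5.371   -6.757    4.827    1.       0.021]
 [ 317.75   -45.855    0.065    6.753   -3.475    4.6      1.       0.021]
 [ 332.75   -30.817    0.065    6.916    2.129    3.888    1.       0.021]
 [ 347.75   -14.158    0.065    5.217    2.967    3.586    1.       0.021]
 [ 362.75     1.862    0.065    2.942    1.785    3.697    1.       0.021]
 [ 377.75    17.629    0.065    0.785    0.799    4.799    1.       0.021]]
drag -0.23 amp 5.36 rms 1.88 bottom at theta=195.1 deg
drag -0.29 amp 5.37 rms 1.90 bottom at theta=194.0 deg
t 31.73 [0.5932 0.1643 0.2127] w 0.021 g 30.0 F [-0.2  4.9  0.6]
```

Stopping after quick moves leaves force residue: the fitted drag is about 0, where 7 N is expected. The wheel's inertia coasts it on against the compliant arm, so I will repeat with slow, quasi-static strokes.

```bash
cat >> rob.py <<'E'
def slow(th0,sgn,n,log,vel=.02):
    rows=[];th=th0
    for i in range(n):
        th+=sgn*np.radians(20);movel(hp(th),vel=.08)
        th+=sgn*np.radians(20);movel(hp(th),vel=vel);s=[]
        for k in range(3):
            if k:sleep(.015)
            f,r,y,o=tang(th);s.append((f,r,y))
        g=o["eef_pos"]+[0,0,.019]-AX
        rows.append([th,np.arctan2(g@WX,g[2]),np.hypot(g@WX,g[2]),*np.mean(s,0),sgn,o["gripper_width"]])
        if o["gripper_width"]<.018:print("LOST");break
    np.save(log,rows);return np.array(rows)
E
python3 - <<'E'
from rob import *
np.set_printoptions(suppress=True,linewidth=150)
R=slow(np.radians(17.75),1,9,"fwd2.npy")
P=R.copy();P[:,:2]=np.degrees(P[:,:2]);print(P.round(3));fit(R);st()
E
```

```text
[[  57.75    57.409    0.065    1.184    0.933    5.779    1.       0.021]
 [  97.75    97.608    0.065   -0.689    0.563    5.902    1.       0.021]
 [ 137.75   137.142    0.065    1.068    0.869    5.337    1.       0.021]
 [ 177.75   176.457    0.065    4.774    3.19     5.813    1.       0.021]
 [ 217.75  -143.435    0.065    8.286    1.238    5.066    1.       0.021]
 [ 257.75  -103.732    0.065   11.108   -5.116    4.304    1.       0.021]
 [ 297.75   -65.699    0.065   11.065  -11.013    4.48     1.       0.021]
 [ 337.75   -25.874    0.065   10.54     2.62     2.831    1.       0.021]
 [ 377.75    16.928    0.065    5.642    0.357    4.176    1.       0.021]]
drag 5.87 amp 6.09 rms 0.50 bottom at theta=192.4 deg
t 47.4 [0.5925 0.1643 0.2129] w 0.0213 g 30.0 F [-5.4  4.8  2.5]
```

```bash
python3 - <<'E'
from rob import *
R=slow(np.radians(17.75),-1,4,"bwd.npy")
print(np.c_[np.degrees(R[:,1]),R[:,3:5]].round(2).tolist())
A=np.vstack([np.load("fwd2.npy"),R]);fit(A)
movel(hp(np.radians(-155)),vel=.04)
movel(hp(np.radians(-166.5)),vel=.03);f,r,y,o=tang(np.radians(-166.5))
g=o["eef_pos"]+[0,0,.019]-AX;print(np.degrees(np.arctan2(g@WX,g[2])),f,r);st()
c=read_camera("scene");t=read_camera("top")
import cv2;cv2.imwrite("pics/end.png",np.hstack([cv2.resize(x["img"],(400,300))[:,:,::-1] for x in(c,t)]))
E
```

```text
[[-20.39, -2.87, -2.65], [-62.23, -0.47, 0.88], [-102.28, 0.87, 0.96], [-142.4, -1.9, 0.86]]
drag 5.76 amp 6.20 rms 0.59 bottom at theta=189.2 deg
-166.4460959918905 -4.713666682929444 -3.579996568787647
t 55.46 [0.5584 0.1662 0.0875] w 0.021 g 30.0 F [-3.7  1.2  4.6]
```

View pics/end.png

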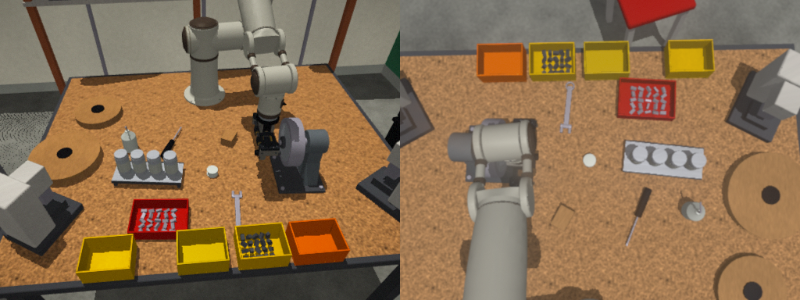

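The left half shows all four tins in a row on the rack at (146,163), the gripper on the handle low beside the disc at (265,140), and the bystanders in place. The wheel is at 193.6°, and the combined fit puts the heavy side at the bottom at about 189.5°, so I will make a last small correction and hand in.

```bash
python3 - <<'E'
from rob import *
th=np.radians(-171);movel(hp(th),vel=.015);sleep(.5);f,r,y,o=tang(th)
g=o["eef_pos"]+[0,0,.019]-AX;print(np.degrees(np.arctan2(g@WX,g[2])),f,r,np.abs(o["qd"]).max());st()
print(job_done())
E
```

```text
-170.78095511397373 -6.470105161959138 -3.867742869235216 0.0028794687361148176
t 56.55 [0.5631 0.166  0.0865] w 0.021 g 30.0 F [-5.7  2.2  4.8]
the job is handed in; nothing more can be done
None
```

Handed in at 56.6 s of the 72 s allowed: the four tins stand in one even row on the rack about 10 mm apart, the wheel was wound over two full turns, and its heavy side is at the bottom to within about 3° by the force fits, with the handle still gripped.

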